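# Strip the joint's output stage into its nests

### The arm

A 7-joint arm with a two-finger parallel gripper is mounted at the origin on a cart in front of the work surface, level with it; the furniture and walls round the work are solid. World frame = base frame: x ahead of the robot, y to its left, z up, the work surface at z = 0. Lengths are in m, angles in rad, forces in N, time in s.
With the tool pointing down it reaches from about 0.425 to 0.875 m from the base axis. Payload 4.7 kg.
Tool frame: the origin (TCP) lies between the finger pads; the fingertips stand 14 mm ahead of it and the grasp point (between the pads) lies 5 mm behind it; z points along the fingers, y is the line along which they close (so a half turn about z gives the same grasp; the last joint's range is limited). The gripper opens to 87 mm and grips with 3 to 60 N. Pads are 19 mm wide; open, the fingers measure 117 mm over their backs; the gripper's body (75 mm by 190 mm) begins 51 mm behind the grasp point.
Start: joints at [1.32, 0.321, -0.07, 1.45, 0.023, 1.371, -0.057], TCP at [0.17, -0.627, 0.237] pointing down, gripper open.
Joint ranges: [-2.86, 2.86], [-0.3, 2.09], [-1.38, 1.24], [0.06, 2.45], [-1.56, 4.7], [0.09, 2.05], [-2.69, 2.69]. Speed limits (rad/s): [2.57, 2.57, 3.14, 3.14, 3.14, 3.14, 3.14].

### API

Orientations are given as a rotation vector (axis times angle).
In Python, from bench import get_state, get_image, camera_params, close_job gives the robot as it stands. The module is installed in compiled form; this text tells all that it offers.
- The arm moves only by the tool arm_command, never from a script. Its argument "motion" is a list of rows, each a list of 5 numbers: the finger opening in mm, from 0 to 87, then the shift along the tool's x, y, z in mm, then the turn about the tool's z in degrees. In form: [[gripper, x, y, z, spin], ...]. A call has 1 to 5 rows; each row is the pose to reach, as a shift and turn from the pose commanded when the call began, along the tool's axes at that moment; what a row does not reach only later rows make up. A row lasts 1/12 s, in which the tool goes at most 41.7 mm and 7.16 degrees, less where a joint would pass 70% of its speed; a pose out of reach is approached as far as the arm can. A call with a gripper value outside its range is refused whole. The fingers move at their own pace and stop on an object; "newtons" is the grip in N (left out, the last holds). Time passes only in rows, so rows that repeat a pose let the fingers close. It gives the time, the measured TCP pose, the force, the opening and the grip force at its end, in the units of the state.
- get_state(): the state, without advancing time (a new reading comes with each control period).
- get_image(name): name is "scene" or "top" or "wrist"; returns (picture, depth): 420x560x3 uint8, red, green, blue; 420x560 float32, m along the optical axis (not along the pixel's ray), 0 where there is no reading.
- camera_params(name): a dict with "intrinsics" (3x3 intrinsics, pixels), "D" ([k1, k2, p1, p2, k3] as OpenCV has them; the pictures are not rectified), "extrinsics" (4x4, takes a point from camera to world coordinates). Camera axes: x right, y down, z forward; pixel columns grow to the right and rows downward; lengths in m; the calibration is good to about 2 mm. A picture is of the moment at which its call begins: read the wrist's pose just before it. camera_params takes no time and is no camera call; for the wrist camera it gives the pose at the moment of the call.
- close_job(): hands the job in; it is judged then, once.
The state is a dict: "time": time; "joint_positions": joint angles; "qd": joint speeds; "joint_torque": joint torques, N m; "position": TCP position; "tool_rot": TCP orientation; "ft_force": force on the tool from outside, world axes, zero at the start; "torque": the same for the moment, N m; "grip_width": opening from 0.0 (shut) to 1.0 (fully open); "grip_force": force on a finger pad.
Only numpy, scipy, OpenCV 4.12 (cv2) and the standard library are available. Lean on these libraries where they do the work, as an engineer would, in place of code of your own. Each camera call takes 0.05 s, during which the arm holds its last target. There are 200 camera calls.

### The job

Strip the gear stage that stands on the arbor: take the four parts off from the top down, one at a time, and lay each flat in the nest made for it, let go before you fetch the next: lock nut in the orange nest, bearing in the white one, brass gear in the green one, square housing in the black square one. Every part must lie fully down on the floor of its own nest, and the caliper on the bench is not to be disturbed.

Things in the scene. Friction and masses are not known exactly. Their poses are not given: they have to be found in the camera images.
- arbor: assembly arbor, fixed to the bench: round aluminium foot 92 mm across, 12 mm high, with an upright steel post 14 mm thick, top 64 mm above the mat. On it, loosely stacked from the foot up: housing, gear, bearing, nut (stack top 76 mm above the mat). Lift each straight up until it clears the post. Origin: centre of the foot's underside, on the mat; z up along the post
- nut: blackened round lock nut with four slots in its side, 30 mm across, 16 mm high, through bore 19 mm; on top of the stack. Origin: centre of its underside, z up along the bore
- bearing: steel ball bearing with dark shields, 42 mm across, 16 mm high, bore 20 mm; under the nut. Origin: centre of its underside, z up along the bore
- gear: brass spur gear, 54 mm over its teeth, 14 mm high, bore 20 mm; under the bearing. Origin: centre of its underside, z up along the bore
- housing: square grey alloy bearing housing, 64 x 64 mm, 18 mm high, bore 22 mm, a screw in each corner; lowest in the stack, on the arbor's foot. Origin: centre of its underside; x and y are square to its flat sides, z up along the bore
- nut_nest: the nut's nest: an orange printed holder, fixed to the bench, 62 mm square base plate 8 mm thick, with a round recess 46 mm across inside a 6 mm wide collar. The recess floor is 8 mm and the rim 14 mm above the mat. Origin: centre of the underside, on the mat; z up, recess on the axis
- bearing_nest: the bearing's nest: a white printed holder, fixed to the bench, 74 mm square base plate 8 mm thick, with a round recess 58 mm across inside a 6 mm wide collar. The recess floor is 8 mm and the rim 14 mm above the mat. Origin: centre of the underside, on the mat; z up, recess on the axis
- gear_nest: the gear's nest: a green printed holder, fixed to the bench, 86 mm square base plate 8 mm thick, with a round recess 70 mm across inside a 6 mm wide collar. The recess floor is 8 mm and the rim 14 mm above the mat. Origin: centre of the underside, on the mat; z up, recess on the axis
- housing_nest: the housing's nest: a black printed holder, fixed to the bench, 96 mm square base plate 8 mm thick, with a square recess 80 mm wide, its sides along the nest's x and y, inside a 6 mm wall. The recess floor is 8 mm and the rim 14 mm above the mat. Origin: centre of the underside, on the mat; z up, recess on the axis
- caliper: vernier caliper, 224 mm long along its y, 74 mm wide and 13 mm high, lying loose behind the work; to be left alone. Origin: middle of its underside
There are look-alikes about, which are no part of the job. What is shaped like the nut but turquoise is not meant.

How it is judged:
On the way, in this order (a step that is already met when the one before it is completed fails the run):
1. the lock nut lies in the orange nest, let go (horizontal distance between nut and nut_nest below 0.012 m and z of nut in the frame of nut_nest below 0.011 m and angle between nut's own z axis and vertical below 0.12 rad and linear speed of nut below 0.02 m/s and contact force between the fingers and nut below 0.2 N), for 0.2 s.
2. the bearing lies in the white nest, let go (horizontal distance between bearing and bearing_nest below 0.012 m and z of bearing in the frame of bearing_nest below 0.011 m and angle between bearing's own z axis and vertical below 0.12 rad and linear speed of bearing below 0.02 m/s and contact force between the fingers and bearing below 0.2 N), for 0.2 s.
3. the gear lies in the green nest, let go (horizontal distance between gear and gear_nest below 0.012 m and z of gear in the frame of gear_nest below 0.011 m and angle between gear's own z axis and vertical below 0.12 rad and linear speed of gear below 0.02 m/s and contact force between the fingers and gear below 0.2 N), for 0.2 s.
4. the housing lies in the black square nest, let go (horizontal distance between housing and housing_nest below 0.015 m and z of housing in the frame of housing_nest below 0.011 m and angle between housing's own z axis and vertical below 0.12 rad and linear speed of housing below 0.02 m/s and contact force between the fingers and housing below 0.2 N), for 0.2 s.
At the end, for the whole second after the job is handed in: each part lies flat (within 0.12 rad) in its own nest, its underside less than 11 mm above the nest's own underside (the recess floor is at 8 mm) and its centre within 12 mm of the nest's (housing 15 mm), all let go and at rest (all of step 1 and all of step 2 and all of step 3 and all of step 4); the robot touches nothing.
It fails at once if the caliper is pushed more than 15 mm (distance of caliper from where it was at the start of the episode above 0.015 m).
It also fails if it takes over 120 s, if anything falls off the work surface, if the arm or the gripper's body presses on something with over 40 N, if the wrist force passes 120 N, or if a joint passes its speed limit or range.

## Working session

There is one attempt and no reset: what is moved stays moved. The work goes in short steps, Python scripts to look and compute and a tool call to move; the robot and the scene stay as the last step left them, time stands still between calls to the robot, and variables do not carry over. Pictures are saved under pics/ and viewed, at most 14 in all, crops included, and the job is handed in when it is done.

Besides the shell and the picture viewer there is one more tool, called after "Emit:" as name(argument=value, ...) on one line, values as JSON. arm_command: Moves the arm, as the interface text tells. Its arguments: {"type":"object","properties":{"motion":{"type":"array"},"newtons":{"type":"number"}},"required":["motion"]}

```bash
mkdir -p pics; python3 - <<'E'
from bench import *
import cv2,numpy as np
s=get_state();print(s)
for n in("scene","top"):
    im,d=get_image(n);cv2.imwrite(f"pics/{n}0.png",im[:,:,::-1]);np.savez(f"{n}0.npz",im=im,d=d)
    p=camera_params(n);print(n,p)
E
```

```text
{'time': 0.0, 'joint_positions': array([ 1.32009599,  0.32181485, -0.07011089,  1.45164398,  0.02262853,
        1.37081436, -0.05688895]), 'qd': array([ 0.00162662,  0.00149499,  0.00023425,  0.00034878, -0.00038094,
       -0.00015124,  0.00022735]), 'joint_torque': array([-3.05278872e-04, -4.91292679e+01, -4.04075012e-01, -3.12527347e+01,
       -6.39960472e-02,  4.39003017e-02,  1.99450155e-04]), 'position': array([ 0.16993884, -0.62685357,  0.23548258]), 'tool_rot': array([-3.11224126e+00, -4.14599215e-01,  5.74647723e-04]), 'ft_force': array([-0.36530744,  1.14390667, -0.47466429]), 'torque': array([-0.00955795,  0.02214658,  0.03117835]), 'grip_force': 0.0, 'grip_width': 1.004102172061868}
scene {'intrinsics': array([[450.20273353,   0.        , 275.85892618],
       [  0.        , 450.20273353, 203.95299205],
       [  0.        ,   0.        ,   1.        ]]), 'D': array([-0.01710277,  0.        ,  0.        ,  0.        ,  0.        ]), 'extrinsics': array([[ 0.47799453, -0.54707508,  0.68718999,  0.03967599],
       [-0.87810452, -0.31659586,  0.35874715, -0.29122611],
       [ 0.02129988, -0.77490381, -0.63172019,  0.59281646],
       [ 0.        ,  0.        ,  0.        ,  1.        ]])}
top {'intrinsics': array([[493.47609343,   0.        , 272.69085285],
       [  0.        , 493.47609343, 210.01414344],
       [  0.        ,   0.        ,   1.        ]]), 'D': array([-0.17472854,  0.        ,  0.        ,  0.        ,  0.        ]), 'extrinsics': array([[-0.00141626, -0.99260386,  0.12139013,  0.46776277],
       [-0.99980816,  0.00377694,  0.01921917,  0.01078476],
       [-0.01953551, -0.12133962, -0.99241879,  1.05204327],
       [ 0.        ,  0.        ,  0.        ,  1.        ]])}
```

View pics/scene0.png

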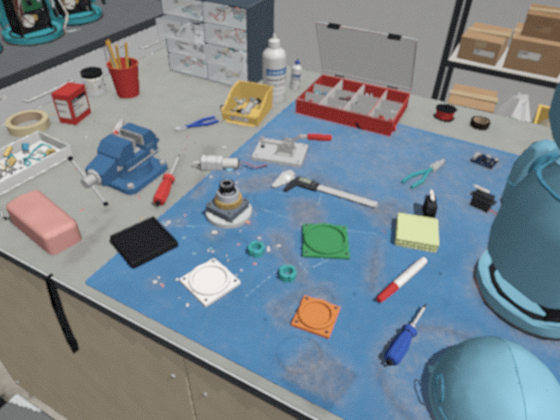

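View pics/top0.png

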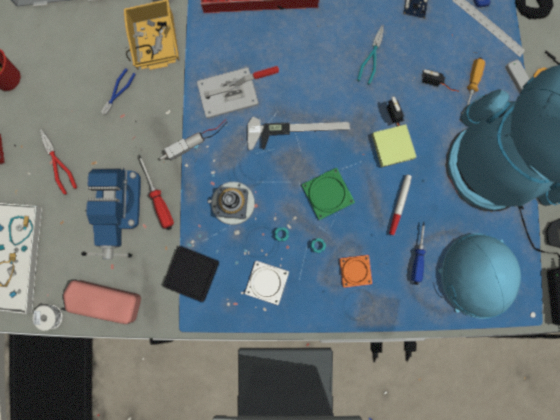

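The scene image shows the stack at (228,200), with green (326,240), orange (316,315), white (209,281) and black (144,241) nests. In the top image these are the stack (231,202), green (327,193), orange (355,271), white (267,284) and black (190,273); the turquoise decoys are at (281,234) and (317,245).

```bash
cat > h.py <<'E'
from bench import *
import cv2,numpy as np
from scipy.spatial.transform import Rotation as R
def ray(p,uv,z):
    """pixels -> world points on plane z"""
    uv=np.asarray(uv,float).reshape(-1,1,2)
    n=cv2.undistortPoints(uv,p["intrinsics"],p["D"]).reshape(-1,2)
    T=p["extrinsics"];d=np.c_[n,np.ones(len(n))]@T[:3,:3].T;c=T[:3,3]
    return c+d*((z-c[2])/d[:,2])[:,None]
def cloud(p,d):
    v,u=np.mgrid[:d.shape[0],:d.shape[1]]
    n=cv2.undistortPoints(np.stack([u,v],-1).reshape(-1,1,2).astype(float),p["intrinsics"],p["D"]).reshape(-1,2)
    T=p["extrinsics"];P=np.c_[n,np.ones(len(n))]*d.reshape(-1,1)
    return (P@T[:3,:3].T+T[:3,3]).reshape(*d.shape,3)
def rel(xyz,s=None):
    """world target for TCP -> shift mm in tool axes"""
    s=s or get_state()
    return R.from_rotvec(s["tool_rot"]).inv().apply(np.array(xyz)-s["position"])*1000
def blob(m,z,p):
    m=cv2.morphologyEx(m.astype(np.uint8),cv2.MORPH_CLOSE,np.ones((5,5)))
    c=max(cv2.findContours(m,0,2)[0],key=cv2.contourArea)
    q=ray(p,c.reshape(-1,2),z)[:,:2].astype(np.float32)
    return cv2.minAreaRect(q)
E
python3 - <<'E'
from h import *
for n,rois in(("top",dict(orange=(330,245,385,297),white=(240,255,298,312),green=(298,160,360,222),black=(155,240,225,306))),
              ("scene",dict(orange=(285,290,350,340),white=(170,255,245,308),green=(295,218,356,264),black=(105,213,182,270)))):
    f=np.load(n+"0.npz");p=camera_params(n);im,d=f["im"],f["d"];hsv=cv2.cvtColor(im,cv2.COLOR_RGB2HSV).astype(int)
    H,S,V=hsv.transpose(2,0,1)
    M=dict(orange=(H<20)&(S>120)&(V>90),white=(S<50)&(V>150),green=(H>45)&(H<78)&(S>110),black=(V<65))
    for k,(a,b,c,e) in rois.items():
        m=np.zeros(H.shape,bool);m[b:e,a:c]=M[k][b:e,a:c];print(n,k,blob(m,.008,p))
    P=cloud(p,d)
    # stack top / post
    m=np.zeros(H.shape,bool)
    a,b=((231,202) if n=="top" else (228,200))
    m[b-35:b+35,a-35:a+35]=1
    for lo,hi in((.072,.08),(.055,.063),(.04,.047),(.025,.033),(.008,.015)):
        q=P[m&(P[...,2]>lo)&(P[...,2]<hi)]
        if len(q)>3: print(lo,len(q),q.mean(0),np.median(q,0),np.ptp(q,0))
    if n=="scene":
        pass
E
```

```text
top orange ((0.4658983051776886, -0.1428862065076828), (0.060301266610622406, 0.061350706964731216), 6.286917209625244)
top white ((0.4459887742996216, 0.04658395051956177), (0.08311692625284195, 0.08107959479093552), 72.22254943847656)
top green ((0.631866991519928, -0.08620902895927429), (0.08386777341365814, 0.0850905105471611), 26.27972984313965)
top black ((0.4606311321258545, 0.2066187858581543), (0.09556244313716888, 0.09280315786600113), 68.69853210449219)
0.072 87 [0.6107769  0.11804256 0.07561828] [0.6101367  0.11715604 0.07566559] [0.02862777 0.03014022 0.00754383]
0.055 179 [0.60629676 0.11312501 0.05910558] [0.60559    0.11140216 0.05927053] [0.03993759 0.0409523  0.00780964]
0.04 139 [0.61279798 0.11632697 0.04339932] [0.61439882 0.11487572 0.04332373] [0.053108   0.05256973 0.00678157]
0.025 387 [0.60444436 0.11789751 0.02950667] [0.59560918 0.1175213  0.02948514] [0.06633925 0.06754644 0.00787711]
0.008 425 [0.61012525 0.11177779 0.01159868] [0.61009676 0.10905756 0.01160845] [0.08916293 0.09022113 0.00691744]
scene orange ((0.4629121422767639, -0.14649716019630432), 
[... 295 characters left out ...]
802734)
scene black ((0.4569626450538635, 0.20249196887016296), (0.09960583597421646, 0.09418283402919769), 68.73886108398438)
0.072 106 [0.60901504 0.11468815 0.07569849] [0.60899506 0.11457405 0.07606134] [0.03060484 0.02955835 0.00640787]
0.055 149 [0.60093982 0.10751748 0.05988834] [0.59843472 0.10478648 0.06020238] [0.04203227 0.04231904 0.00776648]
0.04 135 [0.60083368 0.10604323 0.0439864 ] [0.59574908 0.10114863 0.04423075] [0.05199317 0.05198003 0.00695463]
0.025 331 [0.59357524 0.10754455 0.0300437 ] [0.58717838 0.09973188 0.03060351] [0.06346654 0.06893504 0.00792967]
0.008 431 [0.61829722 0.12060888 0.01211518] [0.59275222 0.10174236 0.01256802] [0.19995199 0.18375032 0.00696476]
```

```bash
python3 - <<'E'
from h import *
s=get_state();print(R.from_rotvec(s["tool_rot"]).as_matrix().round(3))
for n,(a,b) in(("top",(231,202)),("scene",(228,200))):
    f=np.load(n+"0.npz");p=camera_params(n);P=cloud(p,f["d"])[b-35:b+35,a-35:a+35]
    q=P[(P[...,2]>.024)&(P[...,2]<.034)][:,:2]
    q=q[np.hypot(*(q-[.609,.115]).T)<.055];print(cv2.minAreaRect(q.astype(np.float32)))
    q=P[(P[...,2]>.07)&(P[...,2]<.08)][:,:2];print(cv2.minEnclosingCircle(q.astype(np.float32)))
T=camera_params("wrist");E=T["extrinsics"]
Tt=np.eye(4);Tt[:3,:3]=R.from_rotvec(s["tool_rot"]).as_matrix();Tt[:3,3]=s["position"]
print("cam in tool",(np.linalg.inv(Tt)@E).round(3),T["intrinsics"][0,0],T["D"])
print(rel([.6095,.116,.22]),rel([.465,-.145,.22]))
E
```

```text
[[ 0.965  0.262 -0.001]
 [ 0.262 -0.965  0.002]
 [-0.    -0.002 -1.   ]]
((0.609322726726532, 0.11865954846143723), (0.06499826908111572, 0.06388340890407562), 84.12842559814453)
((0.6106734275817871, 0.11826086044311523), 0.015201118774712086)
((0.6079258918762207, 0.11611245572566986), (0.0661417692899704, 0.063966765999794), 85.03292846679688)
((0.6096055507659912, 0.11475829035043716), 0.01601848565042019)
cam in tool [[-0.001 -0.971 -0.241  0.065]
 [ 1.    -0.002  0.001  0.002]
 [-0.002 -0.241  0.971 -0.148]
 [ 0.     0.     0.     1.   ]] 295.1496892122104 [-0.03307404  0.          0.          0.          0.        ]
[ 618.683313   -601.94588885   16.54567376] [ 410.90897327 -387.86423479   16.20049692]
```

Emit:
arm_command(motion=[[87,30,-29,0,0],[87,60,-58,0,0],[87,90,-87,0,0],[87,120,-116,0,0],[87,149,-145,0,0]])

```text
time: 0.52
position: [0.2766, -0.4463, 0.236]
tool_rot: [-3.113, -0.415, 0.001]
ft_force: [0.2, -0.4, 0.2]
grip_width: 1.003
grip_force: 0.0
```

Emit:
arm_command(motion=[[87,30,-29,0,0],[87,60,-58,0,0],[87,90,-87,0,0],[87,120,-116,0,0],[87,149,-145,0,0]])

```text
time: 0.93
position: [0.3823, -0.2674, 0.2363]
tool_rot: [3.114, 0.415, -0.001]
ft_force: [0.1, 0.2, -0.1]
grip_width: 1.004
grip_force: 0.0
```

Emit:
arm_command(motion=[[87,30,-29,0,0],[87,60,-58,0,0],[87,90,-87,0,0],[87,120,-116,0,0],[87,149,-145,0,0]])

```text
time: 1.35
position: [0.4881, -0.0886, 0.2365]
tool_rot: [3.113, 0.414, 0.0]
ft_force: [1.5, -0.5, 0.4]
grip_width: 0.999
grip_force: 0.0
```

Emit:
arm_command(motion=[[87,30,-29,0,0],[87,60,-58,0,0],[87,90,-87,0,0],[87,120,-116,0,0],[87,149,-145,0,0]])

```text
time: 1.77
position: [0.5942, 0.0898, 0.2361]
tool_rot: [3.114, 0.413, -0.001]
ft_force: [0.5, 0.1, 0.5]
grip_width: 0.997
grip_force: 0.0
```

Emit:
arm_command(motion=[[60,22,-22,0,7],[60,22,-22,0,14],[60,22,-22,0,20.5],[60,22,-22,0,20.5],[60,22,-22,0,20.5]])

```text
time: 2.18
position: [0.6087, 0.1153, 0.236]
tool_rot: [3.138, -0.141, -0.001]
ft_force: [-1.1, -0.9, 0.1]
grip_width: 0.731
grip_force: 0.0
```

```bash
cat >> h.py <<'E'
def shot(name):
    s=get_state();p=camera_params("wrist");im,d=get_image("wrist")
    cv2.imwrite(f"pics/{name}.png",im[:,:,::-1]);np.savez(f"{name}.npz",im=im,d=d)
    return s,p,im,d
def yaw(s): # tool x yaw deg
    x=R.from_rotvec(s["tool_rot"]).as_matrix()[:,0];return np.degrees(np.arctan2(x[1],x[0]))
def ring(P,zlo,zhi,c,r):
    q=P[(P[...,2]>zlo)&(P[...,2]<zhi)][:,:2];q=q[np.hypot(*(q-c).T)<r].astype(np.float32)
    return len(q),np.round(cv2.minEnclosingCircle(q)[0],4),round(cv2.minEnclosingCircle(q)[1],4),cv2.minAreaRect(q)
E
python3 - <<'E'
from h import *
s,p,im,d=shot("w1");P=cloud(p,d);print(s["position"],yaw(s))
for a,b,r in((.07,.08,.025),(.054,.065,.028),(.038,.048,.035),(.025,.034,.055),(.009,.015,.055)):print(a,*ring(P,a,b,[.6095,.1165],r))
E
```

```text
[0.60873951 0.11525446 0.23597708] -5.146818135878809
0.07 355 [0.6114 0.1136] 0.0151 ((0.6117236018180847, 0.11341355741024017), (0.028716787695884705, 0.02861037850379944), 31.061548233032227)
0.054 650 [0.6098 0.1108] 0.0212 ((0.6099687814712524, 0.11113587021827698), (0.04097441956400871, 0.04162658378481865), 42.88673782348633)
0.038 466 [0.6123 0.112 ] 0.0271 ((0.6140786409378052, 0.1124357283115387), (0.050117380917072296, 0.05299542844295502), 5.3087849617004395)
0.025 1116 [0.6106 0.1127] 0.0428 ((0.609943151473999, 0.11347143352031708), (0.06420714408159256, 0.06450371444225311), 83.96397399902344)
0.009 1196 [0.6107 0.1121] 0.046 ((0.6109610795974731, 0.11230072379112244), (0.08988644927740097, 0.0894615650177002), 84.23077392578125)
```

View pics/w1.png

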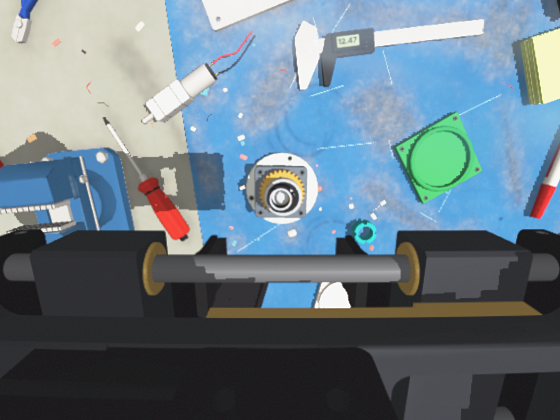

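Emit:
arm_command(motion=[[55,2.5,1,40,0],[50,2.5,1,80,0],[50,2.5,1,115,0],[50,2.5,1,140,0],[50,2.5,1,154.5,0]])

```text
time: 2.65
position: [0.6092, 0.1126, 0.0784]
tool_rot: [3.137, -0.144, -0.008]
ft_force: [-0.0, -0.6, 1.0]
grip_width: 0.581
grip_force: 0.0
```

Emit:
arm_command(motion=[[20,0,0,0,0],[20,0,0,0,0],[20,0,0,0,0],[20,0,0,0,0],[20,0,0,0,0]], newtons=15)

```text
time: 3.07
position: [0.613, 0.1146, 0.0844]
tool_rot: [-3.138, 0.146, -0.006]
ft_force: [0.1, -0.8, 2.8]
grip_width: 0.332
grip_force: 15.0
```

Emit:
arm_command(motion=[[20,0,0,0,0],[20,0,0,-10,0],[20,0,0,-30,0],[20,0,0,-60,0],[20,0,0,-100,0]])

```text
time: 3.48
position: [0.6092, 0.1135, 0.1808]
tool_rot: [3.137, -0.145, -0.009]
ft_force: [0.5, -0.1, -1.1]
grip_width: 0.328
grip_force: 15.0
```

```bash
python3 - <<'E'
from h import *
s,p,im,d=shot("w2");P=cloud(p,d);print(s["position"],yaw(s),s["grip_width"],s["ft_force"])
print(ring(P,.054,.065,[.611,.1135],.028))
H,S,V=cv2.cvtColor(im,cv2.COLOR_RGB2HSV).astype(int).transpose(2,0,1)
m=(H>45)&(H<78)&(S>110);m[250:]=0
print("green",blob(m,.008,p))
print("orange",rel([.465,-.145,.12]))
E
```

```text
[0.60919486 0.11349007 0.18077601] -5.305322891143795 0.3278260097484809 [ 0.54206673 -0.10279244 -1.07049639]
(1387, array([0.6096, 0.1108]), 0.0212, ((0.610602855682373, 0.11071360856294632), (0.04177248477935791, 0.04007885605096817), 80.36246490478516))
green ((0.6304619312286377, -0.09140101075172424), (0.08625388890504837, 0.08803960680961609), 25.24644660949707)
orange [-125.30687625  273.14149891   69.89248887]
```

View pics/w2.png

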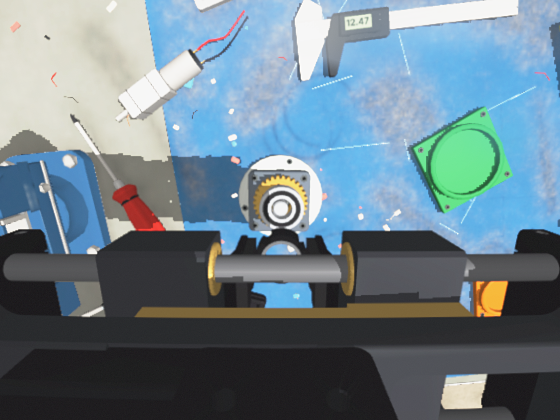

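Emit:
arm_command(motion=[[20,-15,34,-10,0],[20,-31,68,-20,0],[20,-47,103,-20,0],[20,-63,137,-20,0],[20,-79,171,-20,0]])

```text
time: 3.95
position: [0.5157, -0.05, 0.2026]
tool_rot: [3.138, -0.145, 0.001]
ft_force: [0.9, -1.2, -1.3]
grip_width: 0.329
grip_force: 15.0
```

Emit:
arm_command(motion=[[20,-15,34,0,0],[20,-31,68,0,0],[20,-46,100,0,0],[20,-46,102,0,0],[20,-46,102,0,0]])

```text
time: 4.37
position: [0.4604, -0.1484, 0.2025]
tool_rot: [3.137, -0.154, 0.0]
ft_force: [0.7, 1.5, 0.1]
grip_width: 0.33
grip_force: 15.0
```

```bash
python3 - <<'E'
from h import *
s,p,im,d=shot("w3");print(s["position"],yaw(s),s["grip_width"])
H,S,V=cv2.cvtColor(im,cv2.COLOR_RGB2HSV).astype(int).transpose(2,0,1)
m=(H<20)&(S>120)&(V>90);m[235:]=0;print("orange",blob(m,.008,p))
P=cloud(p,d);print(ring(P,.012,.017,[.465,-.145],.04))
E
```

```text
[ 0.46043287 -0.14840134  0.20245822] -5.627965537856386 0.32952749025185585
orange ((0.464985191822052, -0.14860785007476807), (0.06157201901078224, 0.0613987110555172), 6.271463394165039)
(683, array([ 0.4652, -0.1485]), 0.0289, ((0.4651232957839966, -0.1487443745136261), (0.05701480060815811, 0.05572521314024925), 84.03074645996094))
```

View pics/w3.png

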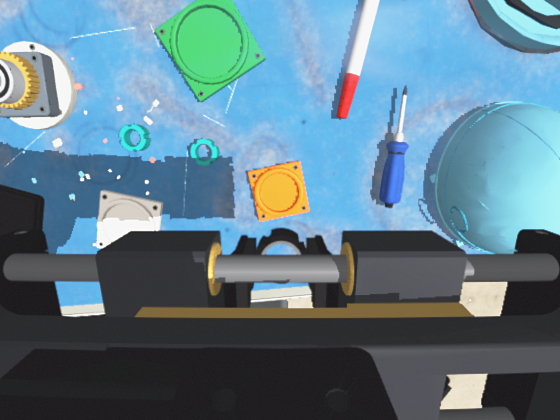

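Emit:
arm_command(motion=[[20,4.5,0,40,0],[20,4.5,0,80,0],[20,4.5,0,120,0],[20,4.5,0,150,0],[20,4.5,0,162,0]])

```text
time: 4.83
position: [0.4638, -0.1432, 0.0361]
tool_rot: [-3.135, 0.14, 0.01]
ft_force: [0.3, 1.0, -2.1]
grip_width: 0.331
grip_force: 15.0
```

Emit:
arm_command(motion=[[20,0,0,0,0],[20,0,0,3,0],[20,0,0,6,0],[20,0,0,7.5,0],[20,0,0,7.5,0]])

```text
time: 5.25
position: [0.4671, -0.1468, 0.0338]
tool_rot: [3.137, -0.146, 0.003]
ft_force: [0.4, 0.5, -0.4]
grip_width: 0.332
grip_force: 15.0
```

Emit:
arm_command(motion=[[20,0,0,0,0],[20,0,0,0,0],[20,0,0,0,0],[20,0,0,1,0],[20,0,0,1,0]])

```text
time: 5.67
position: [0.4664, -0.1467, 0.0323]
tool_rot: [3.137, -0.146, 0.001]
ft_force: [-2.3, 0.2, 5.3]
grip_width: 0.335
grip_force: 15.0
```

Emit:
arm_command(motion=[[40,0,0,0,0],[45,0,0,0,0],[45,0,0,0,0],[45,0,0,0,0],[45,0,0,-20,0]])

```text
time: 6.08
position: [0.4631, -0.1456, 0.0486]
tool_rot: [-3.135, 0.146, 0.01]
ft_force: [-1.1, -0.0, -0.4]
grip_width: 0.506
grip_force: 0.0
```

Emit:
arm_command(motion=[[45,0,0,-40,0],[45,0,0,-80,0],[50,0,0,-120,0],[60,0,0,-150,0],[65,0,0,-150,0]])

```text
time: 6.5
position: [0.4699, -0.1474, 0.2083]
tool_rot: [3.133, -0.146, 0.017]
ft_force: [1.0, -0.3, 0.1]
grip_width: 0.645
grip_force: 0.0
```

```bash
python3 - <<'E'
from h import *
s,p,im,d=shot("w4");print(s["position"],yaw(s),s["grip_width"])
P=cloud(p,d);print(ring(P,.0205,.030,[.465,-.1487],.03))
q=P[(P[...,2]>.0205)&(P[...,2]<.035)];q=q[np.hypot(*(q[:,:2]-[.465,-.1487]).T)<.025];print(np.median(q[:,2]),np.percentile(q[:,2],[10,90]))
print("bearing",rel([.6105,.1125,.2]))
E
```

```text
[ 0.46993107 -0.14741582  0.20834516] -5.3212335016528005 0.644579685950439
(288, array([ 0.4645, -0.1485]), 0.0152, ((0.464741587638855, -0.14837853610515594), (0.028664661571383476, 0.028575550764799118), 25.54795265197754))
0.02388813808510623 [0.02285968 0.02495483]
bearing [ 117.37202922 -271.72265023    5.13843564]
```

View pics/w4.png

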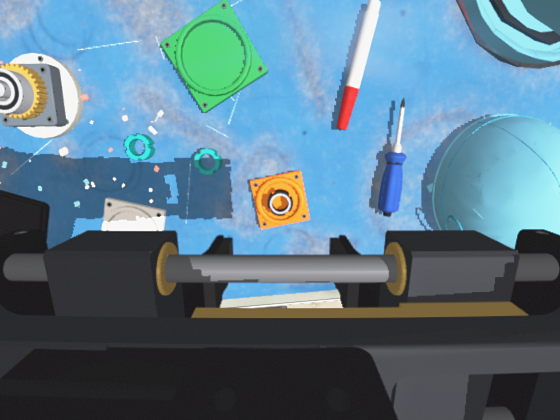

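The nut lies flat and centred in the orange nest, at (279,204). Next is the bearing.

Emit:
arm_command(motion=[[65,15,-34,0,0],[65,31,-68,0,0],[65,46,-103,0,0],[62,61,-137,0,0],[62,75,-171,0,0]])

```text
time: 6.97
position: [0.5564, 0.0183, 0.1999]
tool_rot: [-3.138, 0.147, 0.003]
ft_force: [0.4, 0.1, 1.2]
grip_width: 0.72
grip_force: 0.0
```

Emit:
arm_command(motion=[[60,15,-34,0,0],[60,31,-68,0,0],[60,42,-100,0,0],[60,42,-102,0,0],[60,42,-102,0,0]])

```text
time: 7.38
position: [0.6068, 0.118, 0.1993]
tool_rot: [-3.137, 0.137, 0.006]
ft_force: [0.6, -0.3, 0.2]
grip_width: 0.694
grip_force: 0.0
```

```bash
python3 - <<'E'
from h import *
s,p,im,d=shot("w5");print(s["position"],yaw(s),s["grip_width"])
P=cloud(p,d);print(ring(P,.054,.0625,[.610,.1125],.028))
print(rel([.6100,.1112,.066]))
E
```

```text
[0.60677078 0.11800691 0.19933577] -4.997258771173327 0.6936911838270319
(1128, array([0.6096, 0.111 ]), 0.0213, ((0.6097944974899292, 0.11105302721261978), (0.04106834903359413, 0.04168658331036568), 85.99268341064453))
[  3.92126027   3.75857047 133.50952103]
```

Emit:
arm_command(motion=[[60,3,4,40,0],[60,3,4,80,0],[60,3,4,115,0],[60,3,4,115,0],[60,3,4,115,0]])

```text
time: 7.85
position: [0.6087, 0.1078, 0.0847]
tool_rot: [3.136, -0.149, -0.008]
ft_force: [0.7, -0.1, 1.4]
grip_width: 0.689
grip_force: 0.0
```

Emit:
arm_command(motion=[[60,0,0,0,0],[60,0,0,0,0],[60,0,0,0,0]])

```text
time: 8.1
position: [0.6122, 0.1104, 0.0893]
tool_rot: [-3.138, 0.147, -0.007]
ft_force: [0.2, -0.3, -0.0]
grip_width: 0.691
grip_force: 0.0
```

Emit:
arm_command(motion=[[60,0,-1,10,0],[60,0,-1,18,0],[60,0,-1,21,0],[60,0,-1,21,0],[60,0,-1,21,0]])

```text
time: 8.52
position: [0.6102, 0.1112, 0.0649]
tool_rot: [3.138, -0.146, -0.002]
ft_force: [-0.8, 0.2, 0.2]
grip_width: 0.689
grip_force: 0.0
```

Emit:
arm_command(motion=[[35,0,0,0,0],[35,0,0,0,0],[35,0,0,0,0],[35,0,0,0,0],[35,0,0,0,0]], newtons=15)

```text
time: 8.93
position: [0.6108, 0.1114, 0.0658]
tool_rot: [-3.138, 0.146, -0.001]
ft_force: [1.0, 0.9, 1.3]
grip_width: 0.467
grip_force: 15.0
```

Emit:
arm_command(motion=[[35,0,0,-5,0],[35,0,0,-25,0],[35,0,0,-60,0],[35,0,0,-100,0],[35,0,0,-135,0]])

```text
time: 9.35
position: [0.6102, 0.1113, 0.2026]
tool_rot: [3.138, -0.145, -0.001]
ft_force: [0.9, 0.4, -0.8]
grip_width: 0.466
grip_force: 15.0
```

Emit:
arm_command(motion=[[35,-34,17,0,0],[35,-68,35,0,0],[35,-103,53,0,0],[35,-138,71,0,0],[35,-160,82,0,0]])

```text
time: 9.77
position: [0.4401, 0.043, 0.2]
tool_rot: [3.136, -0.148, -0.004]
ft_force: [-0.4, 0.6, -1.0]
grip_width: 0.469
grip_force: 15.0
```

Emit:
arm_command(motion=[[35,0,0,0,0],[35,0,0,0,0],[35,0,0,0,0],[35,0,0,0,0]])

```text
time: 10.1
position: [0.4446, 0.0452, 0.2009]
tool_rot: [-3.137, 0.144, -0.001]
ft_force: [0.7, 0.7, -0.9]
grip_width: 0.467
grip_force: 15.0
```

```bash
python3 - <<'E'
from h import *
s,p,im,d=shot("w6");print(s["position"],yaw(s),s["grip_width"])
P=cloud(p,d);q=ring(P,.0115,.017,[.443,.042],.045);print(q)
H,S,V=cv2.cvtColor(im,cv2.COLOR_RGB2HSV).astype(int).transpose(2,0,1)
m=(S<50)&(V>150);m[235:]=0
c=ray(p,[[280,205]],.008);print(c,blob(m,.008,p));
E
```

```text
[0.444586   0.04515441 0.20087243] -5.260771324611565 0.46669717695398194
(726, array([0.4417, 0.0397]), 0.0349, ((0.4452905058860779, 0.03939003497362137), (0.06915923207998276, 0.06232227385044098), 81.50298309326172))
[[0.43293074 0.04505192 0.008     ]] ((0.5972208380699158, 0.28316083550453186), (0.1415678709745407, 0.16163691878318787), 81.13736724853516)
```

View pics/w6.png

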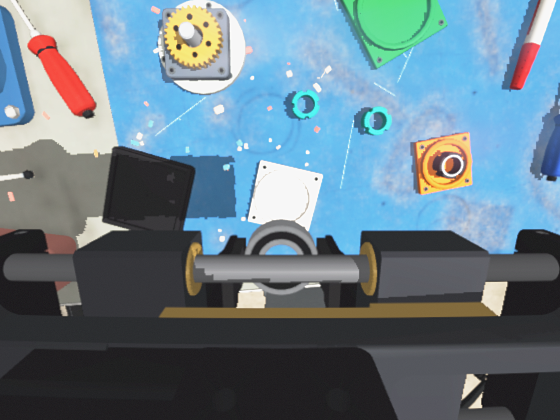

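Emit:
arm_command(motion=[[35,-2.5,5.5,40,0],[35,-2.5,5.5,80,0],[35,-2.5,5.5,120,0],[35,-2.5,5.5,150,0],[35,-2.5,5.5,160,0]])

```text
time: 10.57
position: [0.4374, 0.0401, 0.0361]
tool_rot: [-3.136, 0.144, 0.013]
ft_force: [-0.9, 0.5, -0.4]
grip_width: 0.467
grip_force: 15.0
```

Emit:
arm_command(motion=[[35,0,0,0,0],[35,0,0,0,0],[35,0,0,4,0],[35,0,0,6,0],[35,0,0,6,0]])

```text
time: 10.98
position: [0.4417, 0.039, 0.0355]
tool_rot: [3.138, -0.146, 0.003]
ft_force: [-0.8, 0.1, -0.3]
grip_width: 0.465
grip_force: 15.0
```

Emit:
arm_command(motion=[[35,0,0,0,0],[35,0,0,0,0],[35,0,0,0,0],[35,0,0,0,0]])

```text
time: 11.32
position: [0.4409, 0.0391, 0.0348]
tool_rot: [3.138, -0.146, 0.001]
ft_force: [0.5, 0.4, 0.0]
grip_width: 0.466
grip_force: 15.0
```

Emit:
arm_command(motion=[[35,0.5,0,2,0],[35,0.5,0,3,0],[35,0.5,0,4,0],[35,0.5,0,4.5,0],[35,0.5,0,4.5,0]])

```text
time: 11.73
position: [0.4411, 0.0392, 0.0299]
tool_rot: [-3.138, 0.146, 0.001]
ft_force: [0.6, 0.6, -0.3]
grip_width: 0.467
grip_force: 15.0
```

Emit:
arm_command(motion=[[50,0,0,0,0],[58,0,0,0,0],[58,0,0,0,0],[58,0,0,0,0],[58,0,0,-20,0]])

```text
time: 12.15
position: [0.4384, 0.0389, 0.0476]
tool_rot: [-3.138, 0.146, 0.01]
ft_force: [-0.2, -0.4, 0.8]
grip_width: 0.657
grip_force: 0.0
```

Emit:
arm_command(motion=[[58,0,0,-40,0],[58,0,0,-80,0],[65,0,0,-120,0],[75,0,0,-150,0],[75,0,0,-150,0]])

```text
time: 12.57
position: [0.4452, 0.0395, 0.2065]
tool_rot: [3.136, -0.146, 0.018]
ft_force: [1.2, -0.5, -0.2]
grip_width: 0.807
grip_force: 0.0
```

```bash
python3 - <<'E'
from h import *
s,p,im,d=shot("w7");print(s["position"],yaw(s),s["grip_width"])
P=cloud(p,d);print(ring(P,.0205,.030,[.4417,.0397],.03))
q=P[(P[...,2]>.0205)&(P[...,2]<.035)];q=q[np.hypot(*(q[:,:2]-[.4417,.0397]).T)<.03];print(np.median(q[:,2]),np.percentile(q[:,2],[10,90]))
print("gear",ring(P,.040,.048,[.611,.1125],.035),rel([.611,.112,.2]))
E
```

```text
[0.4451959  0.03952896 0.2065064 ] -5.325322041642051 0.8065121866946081
(808, array([0.4399, 0.0374]), 0.0211, ((0.44026654958724976, 0.03720640391111374), (0.04142618551850319, 0.041135694831609726), 84.61161804199219))
0.02376034704370411 [0.0227156 0.0247864]
gear (2096, array([0.6119, 0.1113]), 0.0276, ((0.6114132404327393, 0.1111333966255188), (0.05298721790313721, 0.0533132404088974), 43.721763610839844)) [159.85650452 -88.0455126    4.58037993]
```

View pics/w7.png

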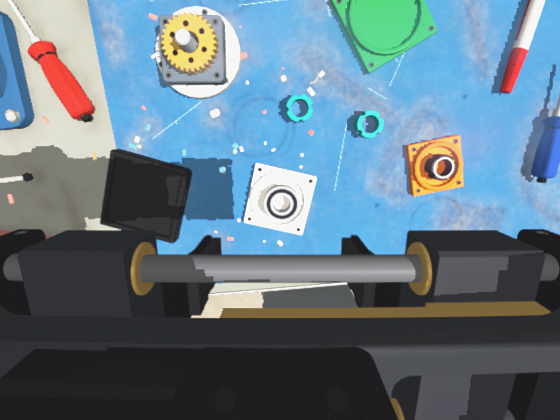

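The bearing lies flat in the white nest, at (283,204). The gear on the arbor is at (190,42).

Emit:
arm_command(motion=[[75,34,-19,0,0],[75,68,-38,0,0],[75,103,-57,0,0],[75,138,-76,0,0],[75,160,-87,0,0]])

```text
time: 13.03
position: [0.6105, 0.1124, 0.1974]
tool_rot: [-3.136, 0.145, 0.003]
ft_force: [-0.8, 0.3, 0.6]
grip_width: 0.862
grip_force: 0.0
```

Emit:
arm_command(motion=[[75,0,0,0,0],[75,0,0,0,0],[75,0,0,0,0],[75,0,0,0,0]])

```text
time: 13.37
position: [0.6074, 0.1103, 0.1996]
tool_rot: [3.137, -0.146, -0.002]
ft_force: [0.2, -0.1, 0.3]
grip_width: 0.862
grip_force: 0.0
```

```bash
python3 - <<'E'
from h import *
s,p,im,d=shot("w8");print(s["position"],yaw(s),s["grip_width"])
P=cloud(p,d);print(ring(P,.040,.048,[.611,.1125],.035))
print(rel([.6117,.1112,.0515]))
E
```

```text
[0.60737081 0.11032068 0.1995536 ] -5.332600748788207 0.861958812761351
(1575, array([0.6121, 0.112 ]), 0.0271, ((0.6123481392860413, 0.11195868253707886), (0.05286114662885666, 0.05333676189184189), 70.170654296875))
[  4.04339115  -1.65638051 148.48170049]
```

Emit:
arm_command(motion=[[75,3.5,-0.5,40,0],[75,3.5,-0.5,80,0],[75,3.5,-0.5,115,0],[75,3.5,-0.5,130,0],[75,3.5,-0.5,135,0]])

```text
time: 13.83
position: [0.6096, 0.1097, 0.0624]
tool_rot: [3.136, -0.147, -0.008]
ft_force: [-0.8, -0.6, 0.3]
grip_width: 0.863
grip_force: 0.0
```

Emit:
arm_command(motion=[[75,0,0,5,0],[75,0,0,10,0],[75,0,0,12.5,0],[75,0,0,12.5,0],[75,0,0,12.5,0]])

```text
time: 14.25
position: [0.6129, 0.1113, 0.0537]
tool_rot: [-3.138, 0.146, -0.003]
ft_force: [0.0, -0.2, -0.1]
grip_width: 0.861
grip_force: 0.0
```

Emit:
arm_command(motion=[[75,0,0,0,0],[75,0,0,0,0],[75,0,0,0,0]])

```text
time: 14.5
position: [0.6124, 0.1111, 0.0529]
tool_rot: [3.138, -0.146, 0.001]
ft_force: [-0.0, -0.2, -0.1]
grip_width: 0.853
grip_force: 0.0
```

Emit:
arm_command(motion=[[75,0,0,2,0],[48,0,0,2,0],[48,0,0,2,0],[48,0,0,2,0],[48,0,0,2,0]], newtons=18)

```text
time: 14.92
position: [0.6121, 0.1113, 0.0505]
tool_rot: [-3.138, 0.146, 0.0]
ft_force: [-0.2, 0.4, -0.6]
grip_width: 0.641
grip_force: 0.3
```

Emit:
arm_command(motion=[[48,0,0,0,0],[48,0,0,0,0]])

```text
time: 15.08
position: [0.6121, 0.1113, 0.0505]
tool_rot: [-3.138, 0.146, 0.0]
ft_force: [-0.1, 0.7, -0.3]
grip_width: 0.608
grip_force: 18.0
```

Emit:
arm_command(motion=[[48,0,0,-5,0],[48,0,0,-25,0],[48,0,0,-60,0],[48,0,0,-100,0],[48,0,0,-140,0]])

```text
time: 15.5
position: [0.6112, 0.1108, 0.1915]
tool_rot: [3.138, -0.145, -0.003]
ft_force: [1.3, 0.1, -1.5]
grip_width: 0.611
grip_force: 18.0
```

Emit:
arm_command(motion=[[48,7,40,-5,0],[48,15,80,-10,0],[48,22,120,-10,0],[48,30,160,-10,0],[48,37,200,-10,0]])

```text
time: 15.92
position: [0.6301, -0.0937, 0.201]
tool_rot: [3.137, -0.146, 0.0]
ft_force: [1.0, -0.2, -1.7]
grip_width: 0.61
grip_force: 18.0
```

Emit:
arm_command(motion=[[48,0,0,0,0],[48,0,0,0,0],[48,0,0,0,0],[48,0,0,0,0]])

```text
time: 16.25
position: [0.6302, -0.0894, 0.2007]
tool_rot: [-3.137, 0.142, 0.0]
ft_force: [-0.1, 0.6, -2.3]
grip_width: 0.61
grip_force: 18.0
```

```bash
python3 - <<'E'
from h import *
s,p,im,d=shot("w9");print(s["position"],yaw(s),s["grip_width"])
P=cloud(p,d);q=ring(P,.0115,.017,[.6305,-.0914],.047);print(q)
H,S,V=cv2.cvtColor(im,cv2.COLOR_RGB2HSV).astype(int).transpose(2,0,1)
m=(H>45)&(H<78)&(S>110);print(blob(m,.008,p))
E
```

```text
[ 0.63023563 -0.08942971  0.20068804] -5.184322786758257 0.6095696915550914
(762, array([ 0.6314, -0.0918]), 0.0409, ((0.6386935114860535, -0.09230287373065948), (0.08148004114627838, 0.06570447981357574), 86.12449645996094))
((0.6306538581848145, -0.09199094772338867), (0.08630906045436859, 0.08512108027935028), 25.545785903930664)
```

View pics/w9.png

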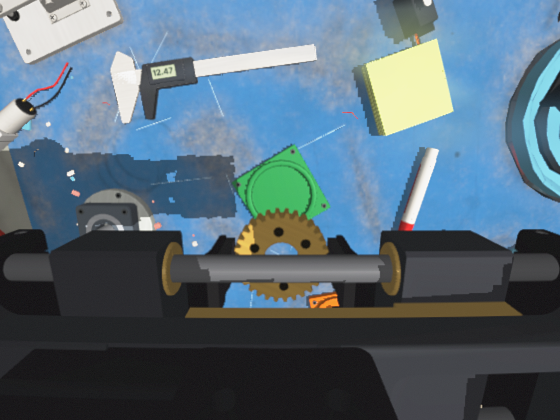

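Emit:
arm_command(motion=[[48,1,2,40,0],[48,1,2,80,0],[48,1,2,120,0],[48,1,2,150,0],[48,1,2,160,0]])

```text
time: 16.72
position: [0.6273, -0.0917, 0.0352]
tool_rot: [-3.137, 0.142, 0.013]
ft_force: [-1.5, 1.0, -2.5]
grip_width: 0.617
grip_force: 18.0
```

Emit:
arm_command(motion=[[48,0,0,0,0],[48,0,0,0,0],[48,0,0,0,0],[48,0,0,2,0],[48,0,0,2,0]])

```text
time: 17.13
position: [0.6325, -0.0937, 0.0404]
tool_rot: [3.137, -0.146, 0.005]
ft_force: [-0.6, 0.7, -0.8]
grip_width: 0.615
grip_force: 18.0
```

Emit:
arm_command(motion=[[48,0,0,0,0],[48,0,0,0,0],[48,0,0,0,0],[48,0,0,0,0]])

```text
time: 17.47
position: [0.6312, -0.0937, 0.0387]
tool_rot: [3.138, -0.146, 0.0]
ft_force: [-0.0, -0.8, -1.3]
grip_width: 0.615
grip_force: 18.0
```

Emit:
arm_command(motion=[[48,0,-1.5,3,0],[48,0,-1.5,6,0],[48,0,-1.5,8,0],[48,0,-1.5,9,0],[48,0,-1.5,9,0]])

```text
time: 17.88
position: [0.631, -0.0921, 0.0289]
tool_rot: [-3.138, 0.146, 0.001]
ft_force: [-0.2, -0.1, -2.0]
grip_width: 0.612
grip_force: 18.0
```

Emit:
arm_command(motion=[[48,0,0,0,0],[48,0,0,0,0]])

```text
time: 18.05
position: [0.6314, -0.0921, 0.0296]
tool_rot: [3.138, -0.146, 0.0]
ft_force: [0.5, -0.2, -2.2]
grip_width: 0.614
grip_force: 18.0
```

Emit:
arm_command(motion=[[65,0,0,0,0],[72,0,0,0,0],[72,0,0,0,0],[72,0,0,0,0],[72,0,0,-20,0]])

```text
time: 18.47
position: [0.6285, -0.0921, 0.0462]
tool_rot: [-3.137, 0.146, 0.01]
ft_force: [-1.0, -0.2, -0.7]
grip_width: 0.814
grip_force: 0.0
```

Emit:
arm_command(motion=[[72,0,0,-40,0],[72,0,0,-80,0],[80,0,0,-120,0],[87,0,0,-150,0],[87,0,0,-150,0]])

```text
time: 18.88
position: [0.6354, -0.0917, 0.2078]
tool_rot: [3.136, -0.146, 0.02]
ft_force: [0.9, 0.8, 0.5]
grip_width: 0.961
grip_force: 0.0
```

```bash
python3 - <<'E'
from h import *
s,p,im,d=shot("w10");print(s["position"],yaw(s),s["grip_width"])
P=cloud(p,d);print(ring(P,.0185,.030,[.631,-.092],.035))
q=P[(P[...,2]>.0185)&(P[...,2]<.035)];q=q[np.hypot(*(q[:,:2]-[.631,-.092]).T)<.035];print(np.median(q[:,2]),np.percentile(q[:,2],[10,90]))
print(rel([.611,.1125,.2]))
E
```

```text
[ 0.63537364 -0.09165356  0.20783391] -5.321554899213504 0.9605028913078076
(1308, array([ 0.6311, -0.0939]), 0.0272, ((0.6311562657356262, -0.09412310272455215), (0.052646975964307785, 0.05338748171925545), 72.51359558105469))
0.022113329443345903 [0.02113615 0.02304768]
[ -41.75680879 -201.32038878    3.79155383]
```

View pics/w10.png

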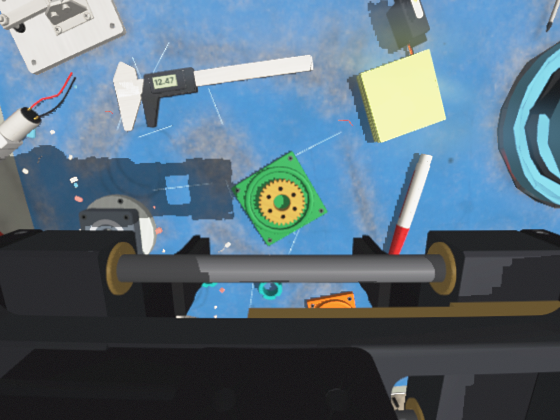

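The gear lies flat and centred in the green nest, at (281,203). Next is the housing.

Emit:
arm_command(motion=[[87,-8,-40,0,0],[87,-16,-80,0,0],[87,-24,-120,0,0],[87,-32,-160,0,0],[87,-38,-201,0,0]])

```text
time: 19.35
position: [0.6109, 0.1128, 0.1984]
tool_rot: [3.137, -0.147, -0.003]
ft_force: [1.3, 0.4, -0.1]
grip_width: 0.998
grip_force: 0.0
```

Emit:
arm_command(motion=[[87,0,0,0,0],[87,0,0,0,0],[87,0,0,0,0],[87,0,0,0,0],[87,0,0,0,0]])

```text
time: 19.77
position: [0.6124, 0.1092, 0.1989]
tool_rot: [3.137, -0.151, -0.001]
ft_force: [-0.1, 0.2, 0.1]
grip_width: 1.001
grip_force: 0.0
```

```bash
python3 - <<'E'
from h import *
s,p,im,d=shot("w11");print(s["position"],yaw(s),s["grip_width"])
P=cloud(p,d);print(ring(P,.026,.034,[.611,.1125],.05))
q=P[(P[...,2]>.02)&(P[...,2]<.034)];q=q[np.hypot(*(q[:,:2]-[.611,.1125]).T)<.05];print(np.median(q[:,2]))
print(ring(P,.0115,.017,[.459,.203],.07))
E
```

```text
[0.61244302 0.10918615 0.19885432] -5.5156246360072085 1.0010838493212055
(2957, array([0.6099, 0.1133]), 0.0431, ((0.6099813580513, 0.11354336142539978), (0.06418882310390472, 0.06366481631994247), 84.31684112548828))
0.030077657989561968
(452, array([0.4766, 0.1945]), 0.0523, ((0.4865586757659912, 0.1935531198978424), (0.10088632255792618, 0.050005264580249786), 84.80504608154297))
```

View pics/w11.png

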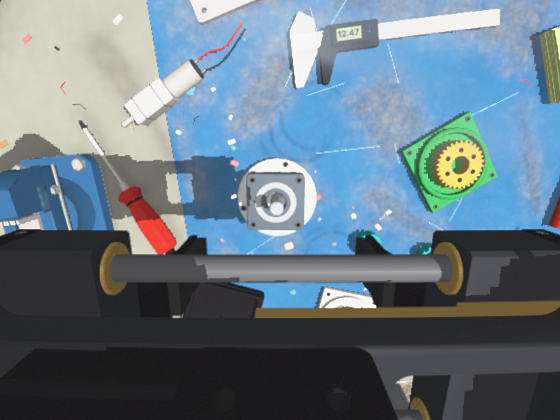

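Emit:
arm_command(motion=[[87,-1.5,-3,40,0],[87,-1.5,-3,80,0],[87,-1.5,-3,115,0],[87,-1.5,-3,135,0],[87,-1.5,-3,140,0]])

```text
time: 20.23
position: [0.6081, 0.1124, 0.0548]
tool_rot: [3.136, -0.149, -0.012]
ft_force: [-0.6, -0.5, -1.0]
grip_width: 1.002
grip_force: 0.0
```

Emit:
arm_command(motion=[[87,0,0,0,0],[87,0,0,0,0],[87,0,0,0,0],[87,0,0,0,0],[87,0,0,0,0]])

```text
time: 20.65
position: [0.612, 0.1149, 0.0612]
tool_rot: [-3.138, 0.146, -0.004]
ft_force: [0.0, 0.1, 0.2]
grip_width: 1.001
grip_force: 0.0
```

Emit:
arm_command(motion=[[87,0,0,0,0]])

```text
time: 20.73
position: [0.6116, 0.1148, 0.0606]
tool_rot: [3.138, -0.146, 0.003]
ft_force: [-0.3, 0.3, 0.2]
grip_width: 0.997
grip_force: 0.0
```

Emit:
arm_command(motion=[[87,-1,1,10,0],[87,-1,1,20,0],[87,-1,1,26,0],[87,-1,1,26,0],[87,-1,1,26,0]])

```text
time: 21.15
position: [0.6091, 0.1137, 0.0324]
tool_rot: [3.138, -0.146, -0.003]
ft_force: [0.0, 0.5, -0.8]
grip_width: 0.997
grip_force: 0.0
```

Emit:
arm_command(motion=[[58,0,0,0,0],[58,0,0,0,0],[58,0,0,0,0],[58,0,0,0,0],[58,0,0,0,0]], newtons=22)

```text
time: 21.57
position: [0.61, 0.1141, 0.0338]
tool_rot: [-3.138, 0.146, -0.001]
ft_force: [-0.5, 0.7, 0.7]
grip_width: 0.732
grip_force: 22.0
```

Emit:
arm_command(motion=[[58,0,0,0,0],[58,0,0,0,0]])

```text
time: 21.73
position: [0.6101, 0.1141, 0.0338]
tool_rot: [-3.138, 0.146, -0.001]
ft_force: [0.6, 0.9, 1.7]
grip_width: 0.733
grip_force: 22.0
```

Emit:
arm_command(motion=[[58,0,0,-5,0],[58,0,0,-25,0],[58,0,0,-60,0],[58,0,0,-100,0],[58,0,0,-140,0]])

```text
time: 22.15
position: [0.6088, 0.1134, 0.1742]
tool_rot: [3.138, -0.146, -0.004]
ft_force: [1.5, -1.2, -1.3]
grip_width: 0.733
grip_force: 22.0
```

Emit:
arm_command(motion=[[58,-37,-15,-10,0],[58,-74,-30,-20,0],[58,-111,-45,-30,0],[58,-148,-60,-40,0],[58,-185,-75,-40,0]])

```text
time: 22.57
position: [0.4314, 0.2069, 0.2148]
tool_rot: [-3.138, 0.146, -0.003]
ft_force: [-0.5, 0.7, -0.3]
grip_width: 0.734
grip_force: 22.0
```

Emit:
arm_command(motion=[[58,0,0,0,7],[58,0,0,0,14],[58,0,0,0,16],[58,0,0,0,16],[58,0,0,0,16]])

```text
time: 22.98
position: [0.4323, 0.2055, 0.2134]
tool_rot: [3.087, -0.579, -0.0]
ft_force: [-0.0, -0.2, -2.1]
grip_width: 0.732
grip_force: 22.0
```

Emit:
arm_command(motion=[[58,0,0,0,0],[58,0,0,0,0],[58,0,0,0,0]])

```text
time: 23.23
position: [0.4326, 0.2056, 0.2134]
tool_rot: [3.087, -0.581, -0.001]
ft_force: [-0.1, 0.9, -1.8]
grip_width: 0.731
grip_force: 22.0
```

```bash
python3 - <<'E'
from h import *
s,p,im,d=shot("w12");print(s["position"],yaw(s),s["grip_width"])
P=cloud(p,d);print(ring(P,.0105,.017,[.459,.2045],.072))
H,S,V=cv2.cvtColor(im,cv2.COLOR_RGB2HSV).astype(int).transpose(2,0,1)
m=(V<65)&(np.hypot(P[...,0]-.459,P[...,1]-.2045)<.08)&(P[...,2]<.03);print(blob(m,.008,p))
E
```

```text
[0.43255715 0.20562622 0.21336878] -21.30105743587078 0.7311694814074988
(1041, array([0.4664, 0.1989]), 0.059, ((0.46667858958244324, 0.19862888753414154), (0.09212338924407959, 0.07486550509929657), 68.59982299804688))
((0.4668358564376831, 0.1985376477241516), (0.09387367963790894, 0.07691749930381775), 68.60033416748047)
```

View pics/w12.png

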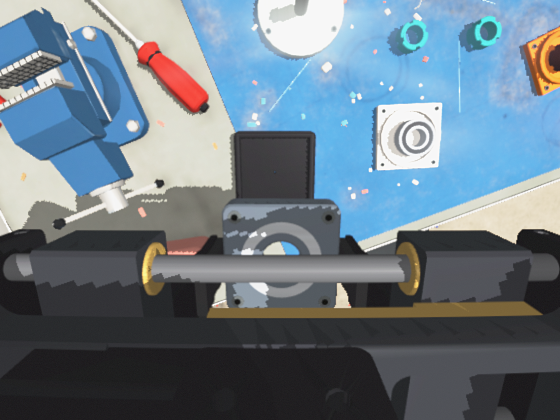

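Emit:
arm_command(motion=[[58,13,-3,30,0],[58,26,-6,65,0],[58,26,-6,105,0],[58,26,-6,140,0],[58,26,-6,165,0]])

```text
time: 23.7
position: [0.4574, 0.2009, 0.0451]
tool_rot: [3.086, -0.582, -0.007]
ft_force: [-0.1, -1.4, -2.1]
grip_width: 0.729
grip_force: 22.0
```

Emit:
arm_command(motion=[[58,0,0,0,0],[58,0,0,0,0],[58,0,0,0,0],[58,0,0,0,0],[58,0,0,0,0]])

```text
time: 24.12
position: [0.4606, 0.2022, 0.0505]
tool_rot: [-3.086, 0.582, -0.006]
ft_force: [-0.2, -0.1, -2.2]
grip_width: 0.731
grip_force: 22.0
```

Emit:
arm_command(motion=[[58,0,0,0,0],[58,0,0,0,0],[58,0,0,0,0]])

```text
time: 24.37
position: [0.4594, 0.2017, 0.0491]
tool_rot: [-3.087, 0.582, -0.002]
ft_force: [-0.7, 0.4, -2.6]
grip_width: 0.734
grip_force: 22.0
```

Emit:
arm_command(motion=[[58,0,0,6,0],[58,0,0,12,0],[58,0,0,15,0],[58,0,0,17,0],[58,0,0,18.5,0]])

```text
time: 24.78
position: [0.4585, 0.2016, 0.0297]
tool_rot: [3.086, -0.581, -0.002]
ft_force: [-5.3, -3.9, 15.1]
grip_width: 0.731
grip_force: 22.0
```

Emit:
arm_command(motion=[[58,0,0,0,0],[58,0,0,0,0],[58,0,0,0,0]])

```text
time: 25.03
position: [0.4591, 0.2019, 0.0299]
tool_rot: [-3.087, 0.581, -0.0]
ft_force: [0.8, -0.0, -1.5]
grip_width: 0.734
grip_force: 22.0
```

Emit:
arm_command(motion=[[75,0,0,0,0],[82,0,0,0,0],[82,0,0,0,0],[82,0,0,0,0],[82,0,0,-15,0]])

```text
time: 25.45
position: [0.4572, 0.2009, 0.0432]
tool_rot: [3.085, -0.581, -0.006]
ft_force: [0.2, -0.4, 0.1]
grip_width: 0.931
grip_force: 0.0
```

Emit:
arm_command(motion=[[82,0,0,-40,0],[82,0,0,-80,0],[82,0,0,-120,0],[82,-10,0,-150,0],[82,-20,0,-170,0]])

```text
time: 25.87
position: [0.4416, 0.2099, 0.2186]
tool_rot: [-3.085, 0.582, -0.007]
ft_force: [0.4, -0.1, -0.0]
grip_width: 0.938
grip_force: 0.0
```

Emit:
arm_command(motion=[[82,0,0,0,0],[82,0,0,0,0],[82,0,0,0,0]])

```text
time: 26.12
position: [0.4402, 0.2084, 0.2142]
tool_rot: [3.086, -0.582, -0.001]
ft_force: [0.4, -0.6, -0.2]
grip_width: 0.945
grip_force: 0.0
```

```bash
python3 - <<'E'
from h import *
s,p,im,d=shot("w13");print(s["position"],yaw(s),s["grip_width"],s["grip_force"])
P=cloud(p,d);c=[.4588,.2017]
print(ring(P,.021,.032,c,.055))
q=P[(P[...,2]>.018)&(P[...,2]<.035)];q=q[np.hypot(*(q[:,:2]-c).T)<.05]
A=np.c_[q[:,:2]-c,np.ones(len(q))];print(np.linalg.lstsq(A,q[:,2],rcond=None)[0])
p=camera_params("top");im,d=get_image("top");P=cloud(p,d)
for n,c,h,r in(("nut",(.4655,-.144),.024,.025),("bear",(.444,.044),.024,.03),("gear",(.6315,-.088),.022,.035),("hous",(.46,.205),.026,.05)):print(n,ring(P,h-.004,h+.006,c,r)[:3])
E
```

```text
[0.44021273 0.208373   0.21416075] -21.352274916968216 0.9449309726523447 0.0
(2715, array([0.4585, 0.1997]), 0.0425, ((0.4589598774909973, 0.19980034232139587), (0.06403850764036179, 0.062043145298957825), 68.11708068847656))
[-0.00186267 -0.00074403  0.02607648]
nut (87, array([ 0.4655, -0.1442]), 0.015)
bear (244, array([0.4409, 0.0422]), 0.0212)
gear (388, array([ 0.6307, -0.0889]), 0.0274)
hous (483, array([0.46  , 0.2033]), 0.042)
```

View pics/w13.png

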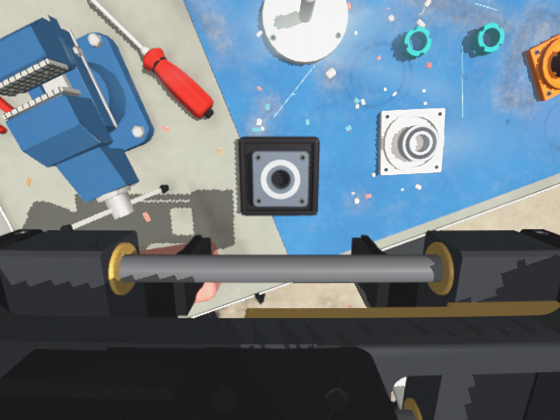

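The housing lies flat and centred in the black nest, at (281,178), with its top at 26 mm as expected. All four parts are down, so I'm handing the job in.

```bash
python3 -c "
from bench import *
print(close_job())"
```

```text
the job is handed in; nothing more can be done
None
```

The nut, bearing, gear and housing were each laid flat in their own nests, checked by camera, and the job is handed in; the interface gave no verdict, and the caliper was never approached.

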